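Make up two measuring kits

ROBOT

A 7-joint arm with a two-finger parallel gripper is mounted at the origin on a cart in front of the work surface, level with it; the furniture and walls round the work are solid. World frame = base frame: x ahead of the robot, y to its left, z up, the work surface at z = 0. Lengths are in m, angles in rad, forces in N, time in s.
With the tool pointing down it reaches from about 0.425 to 1.025 m from the base axis. Payload 9.4 kg.
Tool frame: the origin (TCP) lies midway between the tips of the shut fingers; the grasp point (between the pads) lies 19 mm behind it; z points along the fingers, y is the line along which they close (so a half turn about z gives the same grasp; the last joint's range is limited). The gripper opens to 85 mm and grips with 20 to 120 N. Pads are 22 mm wide; open, the fingers measure 114 mm over their backs; the gripper's body (76 mm by 85 mm) begins 54 mm behind the grasp point. The pads swing forward as they close: fully open they stand 13 mm farther back than shut.
Start: joints at [-1.227, 0.599, -0.003, 1.599, 0.002, 0.943, -0.08], TCP at [0.296, 0.662, 0.231] pointing down, gripper open.
Joint ranges: [-2.57, 2.57], [-0.35, 1.97], [-1.29, 1.29], [0.11, 2.56], [-1.05, 4.19], [0.11, 1.86], [-2.63, 2.63]. Speed limits (rad/s): [2.22, 2.22, 3.01, 3.01, 3.14, 3.14, 3.14].

INTERFACE

Orientations are given as a rotation vector (axis times angle).
In Python, from cell import readout, imaging, order gives the robot as it stands. The module is installed in compiled form; this text tells all that it offers.
- The arm moves only by the shell command python3 -m jog 'ROWS' [OPENING]. ROWS is JSON, a list of rows, each an object of numbers: "x", "y", "z": the shift along the world's x, y, z scaled (see below); "twist": the turn about the world's z scaled (see below). In form: [{"x": .., "y": .., "z": .., "twist": ..}, ...]. A call has 1 to 8 rows; each row is the pose to reach, as a shift and turn from the pose commanded when the call began, turning the shorter way round; what a row does not reach only later rows make up. The controller multiplies each number of a shift by 120 mm and each number of a turn by pi rad. A row lasts 1/10 s, in which the tool goes at most 50 mm and 8.59 degrees, less where a joint would pass 70% of its speed; a pose out of reach is approached as far as the arm can. A call with a number of a shift or a turn outside -1 to 1 is refused whole. A call with a gripper value outside its range is refused whole. OPENING is the gripper's target within -1 to 1 (shut at 1, half-way at 0, fully open at -1), set as the call begins (- or left out, the last holds). The fingers move at their own pace and stop on an object; the grip force is fixed at half the most. Time passes only in rows, so rows that repeat a pose let the fingers close. It gives the time, the measured TCP pose, the force, the opening and the grip force at its end, in the units of the state.
- readout.observe(): the state, without advancing time (a new reading comes with each control period).
- imaging.camera(name): name is "scene" or "top" or "wrist"; returns the picture (420x560x3 uint8, red, green, blue); there is no depth.
- imaging.camera_model(name): a dict with "mtx" (3x3 intrinsics, pixels), "extrinsics" (4x4, takes a point from camera to world coordinates). Camera axes: x right, y down, z forward; pixel columns grow to the right and rows downward; lengths in m; the calibration is good to about 2 mm. A picture is of the moment at which its call begins: read the wrist's pose just before it. camera_model takes no time and is no camera call; for the wrist camera it gives the pose at the moment of the call.
- order.job_done(): hands the job in; it is judged then, once.
The state is a dict: "time": time; "q": joint angles; "joint_vel": joint speeds; "joint_efforts": joint torques, N m; "tcp_pos": TCP position; "tcp_rot": TCP orientation; "ft_force": force on the tool from outside, world axes, zero at the start; "moment": the same for the moment, N m; "opening": finger opening in m; "gripper_force": force on a finger pad.
Only numpy, scipy, OpenCV 4.12 (cv2) and the standard library are available. Lean on these libraries where they do the work, as an engineer would, in place of code of your own. Each camera call takes 0.05 s, during which the arm holds its last target. There are 200 camera calls.

TASK

Make up two kits from the stock on the bench, everything standing upright, one thing to a compartment. Long three-compartment tray: the strip of four cuvettes in the middle compartment, to keep the glass apart, with the glass vial and the beaker in the two end compartments, either way round. Short two-compartment tray: the white-capped bottle and the strip of two cuvettes, either way round; set everything down gently without dropping or tipping it, and leave the strip of six cuvettes where it stands.

Things in the scene. Friction and masses are not known exactly. Their poses are not given: they have to be found in the camera images.
- long_tray: Fixed grey plastic tray, open on top, walls 4 mm thick and 15 mm high, floor 3 mm thick. Origin: centre of its underside, z up, y along the row of compartments. Compartments 80 x 80 mm inside. Three compartments in a row, centres at y = -84, 0 and +84 mm; 88 x 256 x 15 mm outside. A tall box-shaped instrument stands behind both trays, from about x = 0.53 m.
- short_tray: Fixed grey plastic tray, open on top, walls 4 mm thick and 15 mm high, floor 3 mm thick. Origin: centre of its underside, z up, y along the row of compartments. Compartments 80 x 80 mm inside. Two compartments in a row, centres at y = -42 and +42 mm; 88 x 172 x 15 mm outside.
- strip_four: Clear plastic cuvettes moulded in a strip of four, 13 x 51 x 45 mm high, about 25 g. Stands upright on its own feet, origin at the centre of its underside, z up, y along the row of cells, x across the two flat sides (grip it across x, above the tray walls).
- strip_two: Clear plastic cuvettes moulded in a strip of two, 13 x 26 x 45 mm high, about 20 g. Stands upright on its own feet, origin at the centre of its underside, z up, y along the row of cells, x across the two flat sides (grip it across x, above the tray walls).
- strip_six: Clear plastic cuvettes moulded in a strip of six, 14 x 77 x 45 mm high: the longest strip, not part of any kit, stays where it is. Origin at the centre of its underside, z up, y along the row of cells.
- vial: Small glass sample vial with a black screw cap, 23 mm diameter (cap 20 mm, from 44 mm up), 56 mm high, about 30 g, upright. Origin at the centre of its underside, z along its axis.
- beaker: Small clear open glass beaker, empty, 52 mm outside diameter, 67 mm high, about 50 g, upright. Origin at the centre of its underside, z along its axis. Grip it round the outside.
- bottle: White plastic bottle with a white ribbed cap, closed, 55 mm diameter (straight-sided body up to about 110 mm, grip it there), cap 42 mm wide from 124 mm up, 150 mm high, about 100 g, upright. Origin at the centre of its underside, z along its axis.

How it is judged:
At the end, for the whole second after the job is handed in: Every named thing on the floor of its compartment (underside under 7 mm above the tray's origin), within 31 mm of the compartment's centre along each tray axis, upright within 0.15 rad, released and at rest; the strip of six within 20 mm of where it stood (x of strip_four in the frame of long_tray between -0.031 and 0.031 m and y of strip_four in the frame of long_tray between -0.031 and 0.031 m and z of strip_four in the frame of long_tray below 0.007 m and ((x of vial in the frame of long_tray between -0.031 and 0.031 m and y of vial in the frame of long_tray between 0.053 and 0.115 m and z of each of vial, beaker in the frame of long_tray below 0.007 m and x of beaker in the frame of long_tray between -0.031 and 0.031 m and y of beaker in the frame of long_tray between -0.115 and -0.053 m) or (x of vial in the frame of long_tray between -0.031 and 0.031 m and y of vial in the frame of long_tray between -0.115 and -0.053 m and z of each of vial, beaker in the frame of long_tray below 0.007 m and x of beaker in the frame of long_tray between -0.031 and 0.031 m and y of beaker in the frame of long_tray between 0.053 and 0.115 m)) and ((x of bottle in the frame of short_tray between -0.031 and 0.031 m and y of bottle in the frame of short_tray between 0.011 and 0.073 m and z of each of bottle, strip_two in the frame of short_tray below 0.007 m and x of strip_two in the frame of short_tray between -0.031 and 0.031 m and y of strip_two in the frame of short_tray between -0.073 and -0.011 m) or (x of bottle in the frame of short_tray between -0.031 and 0.031 m and y of bottle in the frame of short_tray between -0.073 and -0.011 m and z of each of bottle, strip_two in the frame of short_tray below 0.007 m and x of strip_two in the frame of short_tray between -0.031 and 0.031 m and y of strip_two in the frame of short_tray between 0.011 and 0.073 m)) and angle between each of strip_four, strip_two, vial, beaker, bottle's own z axis and vertical below 0.15 rad and linear speed of each of strip_four, strip_two, vial, beaker, bottle below 0.02 m/s and contact force between the fingers and strip_four below 0.05 N and contact force between the fingers and strip_two below 0.05 N and contact force between the fingers and vial below 0.05 N and contact force between the fingers and beaker below 0.05 N and contact force between the fingers and bottle below 0.05 N and distance of strip_six from where it was at the start of the episode below 0.02 m); the robot touches nothing.
It fails at once if one of the five things is dropped: it moves faster than 0.7 m/s (a fall of about 25 mm) with no finger touching it ((linear speed of strip_four above 0.7 m/s and contact force between the fingers and strip_four below 0.02 N) or (linear speed of strip_two above 0.7 m/s and contact force between the fingers and strip_two below 0.02 N) or (linear speed of vial above 0.7 m/s and contact force between the fingers and vial below 0.02 N) or (linear speed of beaker above 0.7 m/s and contact force between the fingers and beaker below 0.02 N) or (linear speed of bottle above 0.7 m/s and contact force between the fingers and bottle below 0.02 N)).
It fails at once if one of the five things is tipped by more than about 35 degrees (angle between any of strip_four, strip_two, vial, beaker, bottle's own z axis and vertical above 0.6 rad).
It fails at once if the strip of six is moved by more than 20 mm or knocked over (distance of strip_six from where it was at the start of the episode above 0.02 m or angle between strip_six's own z axis and vertical above 0.5 rad).
It also fails if it takes over 125 s, if anything falls off the work surface, if the arm or the gripper's body presses on something with over 40 N, if the wrist force passes 120 N, or if a joint passes its speed limit or range.

## Working session

There is one attempt and no reset: what is moved stays moved. The work goes in short steps, Python scripts to look and compute and a shell command to move; the robot and the scene stay as the last step left them, time stands still between calls to the robot, and variables do not carry over. Pictures are saved under pics/ and viewed, at most 14 in all, crops included, and the job is handed in when it is done.

```bash
mkdir -p pics
python3 - <<'E'
from cell import readout, imaging
import cv2
s=readout.observe();print(s)
for n in ("scene","top"):
    m=imaging.camera_model(n);print(n,m["mtx"].tolist(),m["extrinsics"].round(4).tolist() if hasattr(m["extrinsics"],"round") else m["extrinsics"])
    cv2.imwrite(f"pics/{n}0.png",imaging.camera(n)[:,:,::-1])
E
```

```text
{'time': 0.0, 'q': array([-1.22670396,  0.6001117 , -0.00252693,  1.60012181,  0.0018309 ,
        0.94286656, -0.07980239]), 'joint_vel': array([-1.37562472e-03,  5.27299147e-04, -7.68434109e-04,  9.84521764e-04,
       -2.36091061e-04, -6.87000042e-04, -6.14654383e-05]), 'joint_efforts': array([ 1.81792588e-03, -7.76478481e+01,  1.56571236e+00, -2.57984036e+01,
        1.23535728e-02,  9.36132506e-03,  8.36315763e-06]), 'tcp_pos': array([0.29599586, 0.6613262 , 0.23042976]), 'tcp_rot': array([-6.55989799e-01, -3.07219385e+00,  2.35494055e-03]), 'ft_force': array([-0.18462805, -0.18321006,  0.95049508]), 'moment': array([-0.00723259, -0.04694716, -0.00826864]), 'gripper_force': 0.0, 'opening': 0.08535459380382822}
scene [[466.9649789666282, 0.0, 282.2451557599488], [0.0, 466.9649789666282, 215.5950722243365], [0.0, 0.0, 1.0]] [[0.6652, -0.3694, 0.6489, -0.2506], [-0.7464, -0.307, 0.5904, -0.7772], [-0.0189, -0.8771, -0.48, 0.5926], [0.0, 0.0, 0.0, 1.0]]
top [[463.76719757951804, 0.0, 278.98457029578213], [0.0, 463.76719757951804, 203.90366350969853], [0.0, 0.0, 1.0]] [[-0.0051, -0.9979, 0.0644, 0.4305], [-1.0, 0.0055, 0.0056, -0.09], [-0.0059, -0.0644, -0.9979, 1.1248], [0.0, 0.0, 0.0, 1.0]]
```

View pics/top0.png

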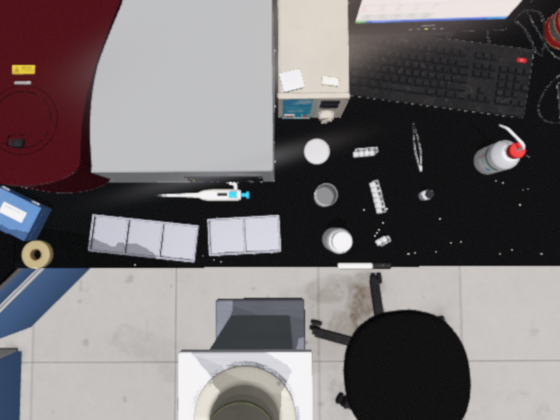

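View pics/scene0.png

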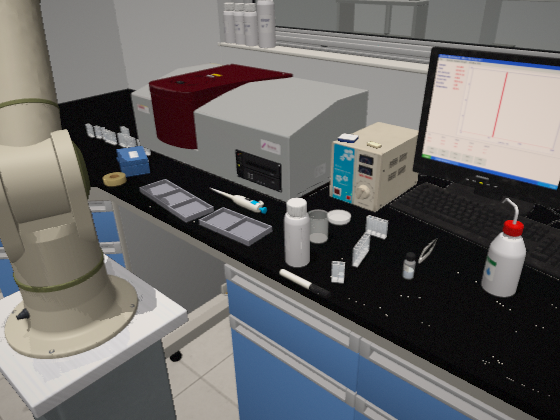

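The top view shows the long tray near (145,238), the short tray near (244,235), the bottle at (338,240) and the beaker at (325,195). The vial is at (426,195), strip_four at (365,152), strip_six at (377,196) and strip_two at (383,241). I'll enlarge both areas to get exact pixels.

Run:
```python
import cv2,numpy as np
a=cv2.imread("pics/top0.png")
c=cv2.resize(a[135:265,300:445],None,fx=4,fy=4,interpolation=cv2.INTER_CUBIC)
d=cv2.resize(a[205:270,82:292],None,fx=3.8,fy=3.8,interpolation=cv2.INTER_CUBIC)
cv2.imwrite("pics/c1.png",c);cv2.imwrite("pics/c2.png",d)
```

```text
(no output)
```

View pics/c1.png

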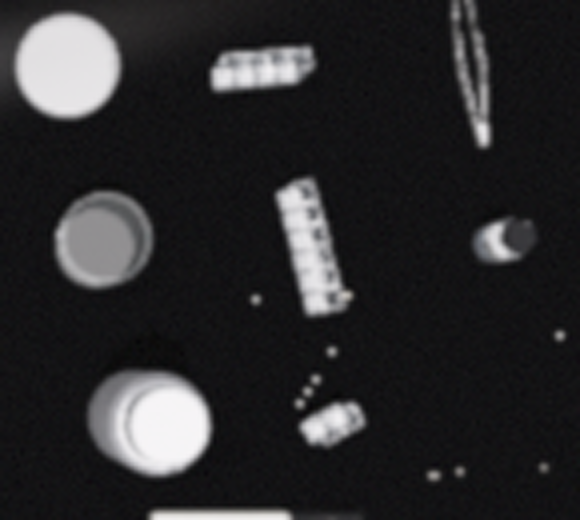

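View pics/c2.png

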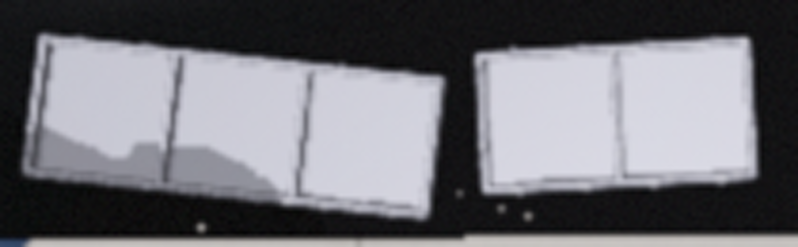

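```bash
cat > h.py <<'E'
import numpy as np
from cell import imaging
def ray(n,uv,z,m=None):
    m=m or imaging.camera_model(n);T=np.array(m["extrinsics"]);K=np.array(m["mtx"])
    d=T[:3,:3]@np.linalg.solve(K,[*uv,1]);o=T[:3,3];return (o+d*(z-o[2])/d[2])
def proj(n,p,m=None):
    m=m or imaging.camera_model(n);T=np.array(m["extrinsics"]);c=T[:3,:3].T@(np.array(p)-T[:3,3]);q=np.array(m["mtx"])@c;return q[:2]/q[2]
E
python3 - <<'E'
from h import *
def a(c,z):return ray("top",[300+(c[0]+.5)/4-.5,135+(c[1]+.5)/4-.5],z)[:2]
def b(c,z=.015):return ray("top",[82+(c[0]+.5)/3.8-.5,205+(c[1]+.5)/3.8-.5],z)[:2]
for n,c,z in [("four",(263,69.5),.0225),("six",(311,247),.0225),("two",(332,424),.0225),("vial",(518,236),.056),("vialbot",(489,244),.0),("beaker",(108,236),.067),("bottle",(169,424),.15),("bottlebot",(134,417),0)]:
    print(n,a(c,z).round(4))
ang=lambda p,q:np.degrees(np.arctan2(*(q-p)[::-1]))
print("four dir",ang(a((300,82),0),a((213,90),0)),"six",ang(a((328,308),.02),a((295,185),.02)),"two",ang(a((350,415),.03),a((315,432),.03)))
for n,C in [("long",[(41,34),(443,76),(428,217),(24,175)]),("short",[(474,53),(750,37),(757,178),(484,193)])]:
    P=np.array([b(c) for c in C]);print(n,P.mean(0).round(4),"yaxis deg",ang(P[1],P[0]),ang(P[2],P[3]),"len",np.linalg.norm(P[0]-P[1]),np.linalg.norm(P[0]-P[3]))
E
```

```text
four [ 0.6251 -0.2914]
six [ 0.5183 -0.3182]
two [ 0.4132 -0.3286]
vial [ 0.5213 -0.4306]
vialbot [ 0.5213 -0.4308]
beaker [ 0.5217 -0.1931]
bottle [ 0.4156 -0.2158]
bottlebot [ 0.4177 -0.2141]
four dir 94.94836933769461 six 13.926708063337053 two 115.42197733181776
long [0.4232 0.2415] yaxis deg 83.75240505344762 83.83899664912312 len 0.2558926180038789 0.08907887392857822
short [0.4283 0.0007] yaxis deg 93.01123997492317 92.84927092015468 len 0.17426946286549536 0.08809290573882408
```

The rebuilt sizes match the given ones: long tray 256 x 89 mm, short tray 174 x 88 mm, and the vial's base and cap agree. I'm moving over to strip_four, staying in front of the instrument on the way.

```bash
python3 -m jog '[{"x":1,"y":-1,"twist":-0.17},{"x":1,"y":-1,"twist":-0.17},{"x":1,"y":-1,"twist":-0.17},{"x":1,"y":-1,"twist":-0.17}]' -0.2
python3 -m jog '[{"x":0.2,"y":-1,"twist":-0.14},{"x":0.2,"y":-1,"twist":-0.14},{"x":0.2,"y":-1,"twist":-0.14}]'
python3 -m jog '[{"y":-1},{"y":-1},{"y":-1}]'
python3 -m jog '[{"y":-1},{"y":-1},{"y":-1}]'
```

```text
invalid input
invalid input
invalid input
invalid input
```

```bash
python3 -m jog '[{"x":1,"y":-1,"z":0,"twist":-0.17},{"x":1,"y":-1,"z":0,"twist":-0.17},{"x":1,"y":-1,"z":0,"twist":-0.17},{"x":1,"y":-1,"z":0,"twist":-0.17}]' -0.2
python3 -m jog '[{"x":0.2,"y":-1,"z":0,"twist":-0.14},{"x":0.2,"y":-1,"z":0,"twist":-0.14},{"x":0.2,"y":-1,"z":0,"twist":-0.14}]'
```

```text
time: 0.5
tcp_pos: [0.4208, 0.5367, 0.2312]
tcp_rot: [1.459, 2.779, -0.002]
ft_force: [-0.3, -0.2, -0.4]
opening: 0.0517
gripper_force: 0.0
time: 0.8
tcp_pos: [0.4414, 0.4163, 0.2312]
tcp_rot: [2.03, 2.396, -0.003]
ft_force: [-0.7, 1.2, -0.1]
opening: 0.0511
gripper_force: 0.0
```

```bash
python3 -m jog '[{"x":0,"y":-1,"z":0,"twist":0},{"x":0,"y":-1,"z":0,"twist":0},{"x":0,"y":-1,"z":0,"twist":0}]'
python3 -m jog '[{"x":0,"y":-1,"z":0,"twist":0},{"x":0,"y":-1,"z":0,"twist":0},{"x":0,"y":-1,"z":0,"twist":0}]'
python3 -m jog '[{"x":0,"y":-1,"z":0,"twist":0},{"x":0,"y":-1,"z":0,"twist":0},{"x":0,"y":-1,"z":0,"twist":0}]'
python3 -m jog '[{"x":0,"y":-1,"z":0,"twist":0},{"x":0,"y":-1,"z":0,"twist":0},{"x":0,"y":-1,"z":0,"twist":0}]' | grep tcp
python3 -m jog '[{"x":0.5,"y":-1,"z":0,"twist":-0.02},{"x":0.5,"y":-1,"z":0,"twist":-0.02},{"x":0.5,"y":-1,"z":0,"twist":-0.02}]'
python3 -m jog '[{"x":1,"y":-0.9,"z":-0.5,"twist":0},{"x":1,"y":-0.9,"z":-0.5,"twist":0},{"x":1,"y":-0.9,"z":-0.5,"twist":0},{"x":1,"y":-0.9,"z":-0.5,"twist":0},{"x":1,"y":-0.9,"z":-0.5,"twist":0},{"x":1,"y":-0.9,"z":-0.5,"twist":0}]'
python3 - <<'E'
from h import *
import cv2
m=imaging.camera_model("wrist");im=imaging.camera("wrist")
from cell import readout
s=readout.observe();print(s["tcp_pos"],s["tcp_rot"],s["q"])
for p in [(.625,-.291,.045),(.625,-.291,0),(.518,-.318,.045),(.413,-.3286,.045),(.5213,-.4307,.056),(.5217,-.193,.067),(.4165,-.215,.15)]: print(p,proj("wrist",p,m).round())
cv2.imwrite("pics/w1.png",im[:,:,::-1])
E
```

```text
time: 1.1
tcp_pos: [0.4398, 0.2966, 0.2312]
tcp_rot: [2.022, 2.404, -0.004]
ft_force: [-1.1, 0.8, 0.2]
opening: 0.0517
gripper_force: 0.0
time: 1.4
tcp_pos: [0.4395, 0.1775, 0.2313]
tcp_rot: [2.022, 2.404, -0.002]
ft_force: [1.1, 0.9, 0.5]
opening: 0.0509
gripper_force: 0.0
time: 1.7
tcp_pos: [0.4396, 0.0579, 0.2314]
tcp_rot: [2.022, 2.404, -0.001]
ft_force: [-0.4, 0.1, 0.3]
opening: 0.051
gripper_force: 0.0
tcp_pos: [0.4399, -0.0621, 0.2315]
tcp_rot: [2.022, 2.403, -0.001]
time: 2.3
tcp_pos: [0.5015, -0.1811, 0.2314]
tcp_rot: [2.093, 2.341, 0.0]
ft_force: [0.0, 0.2, -0.2]
opening: 0.0513
gripper_force: 0.0
time: 2.9
tcp_pos: [0.6197, -0.2859, 0.1704]
tcp_rot: [-2.091, -2.342, 0.001]
ft_force: [-0.1, 0.6, 0.3]
opening: 0.0513
gripper_force: 0.0
[ 0.61956994 -0.28545335  0.17105002] [-2.09100441e+00 -2.34300368e+00  1.49710707e-04] [ 0.14385678  0.63099531  0.32560747  1.7707926  -0.2706756   0.78504077
  0.71759156]
(0.625, -0.291, 0.045) [288. 208.]
(0.625, -0.291, 0) [287. 195.]
(0.518, -0.318, 0.045) [169. 224.]
(0.413, -0.3286, 0.045) [ 54. 223.]
(0.5213, -0.4307, 0.056) [169. 332.]
(0.5217, -0.193, 0.067) [163.  76.]
(0.4165, -0.215, 0.15) [-116.   82.]
```

View pics/w1.png

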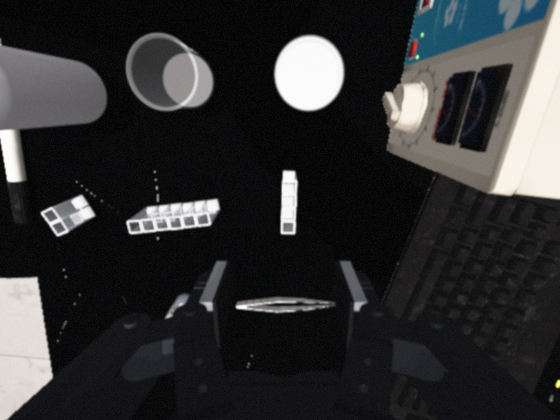

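The wrist view shows strip_four upright and square to the fingers at (289,203), 1 px from where I predicted. The beaker at (163,72) and strip_six also fit. I'll go down and grip strip_four.

```bash
python3 -m jog '[{"x":0.04,"y":-0.03,"z":-0.4,"twist":0},{"x":0.04,"y":-0.03,"z":-0.8,"twist":0},{"x":0.04,"y":-0.03,"z":-1,"twist":0}]' |grep tcp_pos
python3 -m jog '[{"x":0,"y":0,"z":-0.15,"twist":0},{"x":0,"y":0,"z":-0.29,"twist":0},{"x":0,"y":0,"z":-0.29,"twist":0},{"x":0,"y":0,"z":-0.29,"twist":0}]'
python3 -m jog '[{"x":0,"y":0,"z":0,"twist":0},{"x":0,"y":0,"z":0,"twist":0},{"x":0,"y":0,"z":0,"twist":0},{"x":0,"y":0,"z":0,"twist":0},{"x":0,"y":0,"z":0,"twist":0},{"x":0,"y":0,"z":0,"twist":0}]' 1
```

```text
tcp_pos: [0.6234, -0.2876, 0.0489]
time: 3.65
tcp_pos: [0.6254, -0.29, 0.0174]
tcp_rot: [2.091, 2.343, 0.001]
ft_force: [-0.4, -0.1, 0.6]
opening: 0.0514
gripper_force: 0.0
time: 4.25
tcp_pos: [0.6256, -0.2902, 0.0177]
tcp_rot: [2.091, 2.342, 0.001]
ft_force: [-0.6, 1.4, 6.4]
opening: 0.0113
gripper_force: 59.0
```

```bash
python3 -m jog '[{"x":0,"y":0,"z":0.2,"twist":0},{"x":0,"y":0,"z":0.6,"twist":0},{"x":0,"y":0,"z":1,"twist":0}]' |grep -E "tcp_pos|open"
python3 -m jog '[{"x":-0.3,"y":0.3,"z":0,"twist":0},{"x":-0.6,"y":0.65,"z":0,"twist":0},{"x":-0.6,"y":0.65,"z":0,"twist":0}]' |grep tcp_pos
python3 -m jog '[{"x":-0.3,"y":0.3,"z":0,"twist":0},{"x":-0.6,"y":0.6,"z":0,"twist":0},{"x":-0.6,"y":0.6,"z":0,"twist":0}]' |grep tcp_pos
python3 -m jog '[{"x":-0.15,"y":0.35,"z":0,"twist":0},{"x":-0.35,"y":0.7,"z":0,"twist":0},{"x":-0.35,"y":1,"z":0,"twist":0}]' |grep tcp_pos
python3 -m jog '[{"x":0,"y":0.4,"z":0,"twist":0},{"x":0,"y":0.8,"z":0,"twist":-0.03},{"x":0,"y":1,"z":0,"twist":-0.056}]' |grep tcp_pos
python3 -m jog '[{"x":0,"y":0.4,"z":0,"twist":0},{"x":0,"y":0.8,"z":0,"twist":0},{"x":-0.1,"y":1,"z":0,"twist":0},{"x":-0.1,"y":1,"z":0,"twist":0},{"x":-0.1,"y":1,"z":0,"twist":0}]'
```

```text
tcp_pos: [0.6243, -0.2897, 0.1372]
opening: 0.0113
tcp_pos: [0.5487, -0.2071, 0.1368]
tcp_pos: [0.4757, -0.1357, 0.1363]
tcp_pos: [0.436, -0.0189, 0.1366]
tcp_pos: [0.4396, 0.1041, 0.1366]
time: 6.25
tcp_pos: [0.4272, 0.2205, 0.1365]
tcp_rot: [2.288, 2.152, 0.0]
ft_force: [0.8, -0.6, -0.6]
opening: 0.0111
gripper_force: 58.4
```

```bash
python3 -m jog '[{"x":-0.03,"y":0.17,"z":0,"twist":0},{"x":-0.03,"y":0.17,"z":-0.3,"twist":0},{"x":-0.03,"y":0.17,"z":-0.6,"twist":0},{"x":-0.03,"y":0.17,"z":-0.75,"twist":0},{"x":-0.03,"y":0.17,"z":-0.85,"twist":0}]'
python3 - <<'E'
from h import *
import cv2
t=imaging.camera("top");im=imaging.camera("scene")
c=cv2.resize(im[160:270,100:260],None,fx=4,fy=4,interpolation=cv2.INTER_CUBIC)
cv2.imwrite("pics/s2.png",c[:,:,::-1])
E
```

```text
time: 6.75
tcp_pos: [0.424, 0.2385, 0.0332]
tcp_rot: [2.293, 2.147, -0.002]
ft_force: [-0.4, -0.2, -0.5]
opening: 0.0113
gripper_force: 58.4
```

View pics/s2.png

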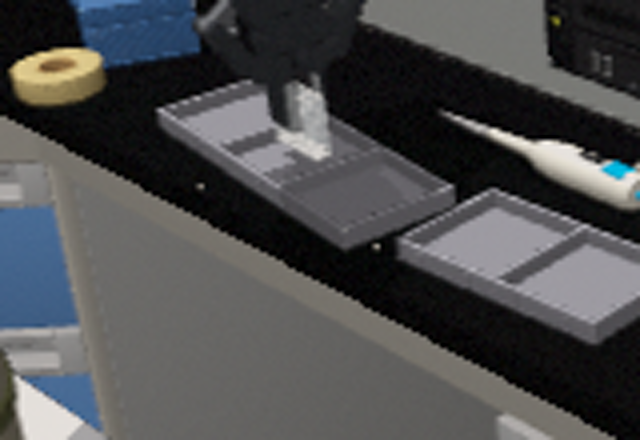

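The strip is held upright over the middle compartment, at about (315,150) in the crop. I'll lower it and release.

```bash
python3 -m jog '[{"x":0,"y":0,"z":-0.05,"twist":0},{"x":0,"y":0,"z":-0.09,"twist":0},{"x":0,"y":0,"z":-0.1,"twist":0},{"x":0,"y":0,"z":-0.1,"twist":0}]'
python3 -m jog '[{"x":0,"y":0,"z":0,"twist":0},{"x":0,"y":0,"z":0,"twist":0},{"x":0,"y":0,"z":0,"twist":0},{"x":0,"y":0,"z":0,"twist":0}]' 0.2
python3 -m jog '[{"x":0,"y":0,"z":0.15,"twist":0},{"x":0,"y":0,"z":0.4,"twist":0},{"x":0,"y":0,"z":0.8,"twist":0},{"x":0,"y":0,"z":1,"twist":0}]'|grep -E "tcp_pos|open"
```

```text
time: 7.25
tcp_pos: [0.4235, 0.2406, 0.0227]
tcp_rot: [2.29, 2.151, 0.001]
ft_force: [0.1, -0.8, 0.4]
opening: 0.012
gripper_force: 58.4
time: 7.65
tcp_pos: [0.4234, 0.2407, 0.0226]
tcp_rot: [2.29, 2.151, 0.0]
ft_force: [0.3, 0.6, -0.5]
opening: 0.0344
gripper_force: 0.0
tcp_pos: [0.4238, 0.2405, 0.1451]
opening: 0.0345
```

```bash
python3 -m jog '[{"x":0.13,"y":-0.4,"z":0,"twist":0},{"x":0.13,"y":-0.8,"z":0,"twist":0},{"x":0.13,"y":-1,"z":0,"twist":0}]' -0.2 |grep tcp_pos
python3 -m jog '[{"x":0,"y":-0.4,"z":0,"twist":0},{"x":0,"y":-0.8,"z":0,"twist":0},{"x":0,"y":-1,"z":0,"twist":0}]' |grep tcp_pos
python3 -m jog '[{"x":0.1,"y":-0.4,"z":0,"twist":0},{"x":0.2,"y":-0.8,"z":0,"twist":0},{"x":0.33,"y":-1,"z":0,"twist":0}]' |grep tcp_pos
python3 -m jog '[{"x":0.2,"y":-0.35,"z":0,"twist":0},{"x":0.5,"y":-0.9,"z":0,"twist":0},{"x":0.5,"y":-0.9,"z":0,"twist":0}]' |grep tcp_pos
python3 -m jog '[{"x":0,"y":-0.4,"z":0,"twist":0},{"x":0,"y":-0.8,"z":0,"twist":0},{"x":0,"y":-1,"z":0,"twist":0}]' |grep tcp_pos
python3 -m jog '[{"x":-0.15,"y":-0.4,"z":0,"twist":0},{"x":-0.15,"y":-0.69,"z":0,"twist":0},{"x":-0.15,"y":-0.69,"z":0,"twist":0},{"x":-0.15,"y":-0.69,"z":0,"twist":0}]' |grep tcp_
python3 - <<'E'
from h import *
import cv2
m=imaging.camera_model("wrist");im=imaging.camera("wrist")
from cell import readout
s=readout.observe();print(s["tcp_pos"],s["tcp_rot"])
for p in [(.5213,-.4307,.056),(.5213,-.4307,.0),(.413,-.3286,.0225),(.4165,-.215,.15),(.5183,-.3182,.0225)]: print(p,proj("wrist",p,m).round())
np.savez("m2.npz",**{k:np.array(v) for k,v in m.items() if k in("mtx","extrinsics")})
cv2.imwrite("pics/w2.png",im[:,:,::-1])
E
```

```text
tcp_pos: [0.4386, 0.1177, 0.143]
tcp_pos: [0.4384, -0.0029, 0.1428]
tcp_pos: [0.4781, -0.1236, 0.1429]
tcp_pos: [0.54, -0.2318, 0.1428]
tcp_pos: [0.5375, -0.3523, 0.1426]
tcp_pos: [0.5199, -0.4308, 0.1421]
tcp_rot: [-2.291, -2.148, 0.0]
[ 0.52047993 -0.42943448  0.14208197] [-2.28913607e+00 -2.15002257e+00 -7.46011274e-04]
(0.5213, -0.4307, 0.056) [284. 217.]
(0.5213, -0.4307, 0.0) [284. 197.]
(0.413, -0.3286, 0.0225) [138.  89.]
(0.4165, -0.215, 0.15) [-133. -365.]
(0.5183, -0.3182, 0.0225) [271.  65.]
```

View pics/w2.png

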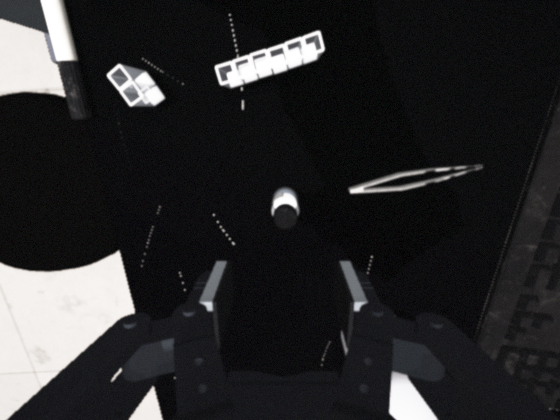

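The wrist view has the vial cap at (285,216), within 1 px of the prediction, and strip_two at (136,86), also matching. Going down to grip the vial.

```bash
python3 -m jog '[{"x":0,"y":-0.01,"z":-0.3,"twist":0},{"x":0,"y":-0.01,"z":-0.7,"twist":0},{"x":0,"y":-0.01,"z":-0.9,"twist":0}]' |grep tcp_pos
python3 -m jog '[{"x":0,"y":0,"z":-0.1,"twist":0},{"x":0,"y":0,"z":-0.16,"twist":0},{"x":0,"y":0,"z":-0.16,"twist":0}]'|grep tcp_pos
python3 -m jog '[{"x":0,"y":0,"z":0,"twist":0},{"x":0,"y":0,"z":0,"twist":0},{"x":0,"y":0,"z":0,"twist":0},{"x":0,"y":0,"z":0,"twist":0},{"x":0,"y":0,"z":0,"twist":0}]' 1
python3 -m jog '[{"x":0,"y":0,"z":0.2,"twist":0},{"x":0,"y":0,"z":0.6,"twist":0},{"x":0,"y":0,"z":1,"twist":0}]' |grep -E "tcp_pos|open|gripper"
```

```text
tcp_pos: [0.5205, -0.4279, 0.0314]
tcp_pos: [0.521, -0.4309, 0.0153]
time: 11.1
tcp_pos: [0.5212, -0.4319, 0.0168]
tcp_rot: [2.288, 2.149, 0.001]
ft_force: [-1.5, 0.7, 7.3]
opening: 0.0213
gripper_force: 58.5
tcp_pos: [0.52, -0.4312, 0.1365]
opening: 0.0215
gripper_force: 58.7
```

```bash
python3 -m jog '[{"x":0.05,"y":0.4,"z":0,"twist":0},{"x":0.15,"y":0.8,"z":0,"twist":0},{"x":0.15,"y":1,"z":0,"twist":0}]' |grep tcp_pos
python3 -m jog '[{"x":0,"y":0.4,"z":0,"twist":0},{"x":0,"y":0.7,"z":0,"twist":0},{"x":0,"y":0.7,"z":0,"twist":0}]' |grep tcp_pos
python3 -m jog '[{"x":-0.2,"y":0.35,"z":0,"twist":0},{"x":-0.5,"y":0.9,"z":0,"twist":0},{"x":-0.5,"y":0.9,"z":0,"twist":0}]' |grep tcp_pos
python3 -m jog '[{"x":-0.2,"y":0.4,"z":0,"twist":0},{"x":-0.33,"y":0.8,"z":0,"twist":0},{"x":-0.33,"y":1,"z":0,"twist":0}]' |grep tcp_pos
python3 -m jog '[{"x":0,"y":0.4,"z":0,"twist":0},{"x":-0.05,"y":0.8,"z":0,"twist":0},{"x":-0.1,"y":1,"z":0,"twist":0}]' |grep tcp_pos
python3 -m jog '[{"x":-0.05,"y":0.2,"z":0,"twist":0},{"x":-0.05,"y":0.3,"z":0,"twist":0},{"x":-0.05,"y":0.3,"z":0,"twist":0},{"x":-0.05,"y":0.3,"z":0,"twist":0}]'
```

```text
tcp_pos: [0.5406, -0.3067, 0.1361]
tcp_pos: [0.539, -0.2213, 0.1354]
tcp_pos: [0.4763, -0.1168, 0.1355]
tcp_pos: [0.4367, 0.0028, 0.1357]
tcp_pos: [0.4274, 0.1241, 0.1356]
time: 13.3
tcp_pos: [0.4216, 0.1556, 0.1355]
tcp_rot: [2.29, 2.149, 0.001]
ft_force: [-0.1, -0.4, 0.2]
opening: 0.0211
gripper_force: 58.9
```

```bash
python3 -m jog '[{"x":-0.03,"y":0.02,"z":-0.3,"twist":0},{"x":-0.03,"y":0.02,"z":-0.6,"twist":0},{"x":-0.03,"y":0.02,"z":-0.85,"twist":0},{"x":-0.03,"y":0.02,"z":-0.92,"twist":0},{"x":-0.03,"y":0.02,"z":-0.96,"twist":0},{"x":-0.03,"y":0.02,"z":-0.98,"twist":0},{"x":-0.03,"y":0.02,"z":-0.98,"twist":0}]'
python3 -m jog '[{"x":0,"y":0,"z":0,"twist":0},{"x":0,"y":0,"z":0,"twist":0},{"x":0,"y":0,"z":0,"twist":0},{"x":0,"y":0,"z":0,"twist":0}]' 0
python3 -m jog '[{"x":0,"y":0,"z":0.15,"twist":0},{"x":0,"y":0,"z":0.4,"twist":0},{"x":0,"y":0,"z":0.8,"twist":0},{"x":0,"y":0,"z":1,"twist":0}]'|grep -E "tcp_pos|open"
```

```text
time: 14.0
tcp_pos: [0.4176, 0.1572, 0.0196]
tcp_rot: [2.293, 2.147, 0.002]
ft_force: [-4.0, -3.3, 22.5]
opening: 0.0216
gripper_force: 61.7
time: 14.4
tcp_pos: [0.4176, 0.1588, 0.0178]
tcp_rot: [2.29, 2.15, 0.0]
ft_force: [0.0, -1.3, 0.9]
opening: 0.0427
gripper_force: 0.0
tcp_pos: [0.4175, 0.1587, 0.1401]
opening: 0.043
```

```bash
python3 -m jog '[{"x":0.15,"y":-0.4,"z":0,"twist":0},{"x":0.15,"y":-0.8,"z":0,"twist":0},{"x":0.15,"y":-1,"z":0,"twist":0}]' -0.2 |grep tcp_pos
python3 -m jog '[{"x":0,"y":-0.4,"z":0,"twist":0},{"x":0.1,"y":-0.8,"z":0,"twist":0},{"x":0.2,"y":-1,"z":0,"twist":0}]' |grep tcp_pos
python3 -m jog '[{"x":0.2,"y":-0.35,"z":0,"twist":0},{"x":0.6,"y":-0.9,"z":0,"twist":0},{"x":0.6,"y":-0.9,"z":0,"twist":0}]' |grep tcp_pos
python3 -m jog '[{"x":0,"y":-0.4,"z":0,"twist":0},{"x":0,"y":-0.8,"z":0,"twist":0},{"x":0,"y":-0.95,"z":0,"twist":0}]' |grep tcp_pos
python3 -m jog '[{"x":-0.3,"y":-0.1,"z":0,"twist":0.04},{"x":-0.7,"y":-0.21,"z":0,"twist":0.08},{"x":-0.98,"y":-0.21,"z":0,"twist":0.13},{"x":-0.98,"y":-0.21,"z":0,"twist":0.176},{"x":-0.98,"y":-0.21,"z":0,"twist":0.176},{"x":-0.98,"y":-0.21,"z":0,"twist":0.176}]' |grep tcp_
python3 - <<'E'
from h import *
import cv2
m=imaging.camera_model("wrist");im=imaging.camera("wrist")
from cell import readout
s=readout.observe();print(s["tcp_pos"],s["tcp_rot"])
for p in [(.413,-.3286,.045),(.413,-.3286,.0)]: print(p,proj("wrist",p,m).round())
cv2.imwrite("pics/w3.png",im[:,:,::-1])
E
```

```text
tcp_pos: [0.4354, 0.0365, 0.1382]
tcp_pos: [0.4591, -0.0849, 0.138]
tcp_pos: [0.5328, -0.1926, 0.1379]
tcp_pos: [0.5303, -0.3086, 0.1379]
tcp_pos: [0.4143, -0.3284, 0.1377]
tcp_rot: [1.621, 2.69, 0.001]
[ 0.41453801 -0.32824047  0.13760569] [1.62006861e+00 2.69119516e+00 1.96057828e-04]
(0.413, -0.3286, 0.045) [281. 213.]
(0.413, -0.3286, 0.0) [281. 198.]
```

View pics/w3.png

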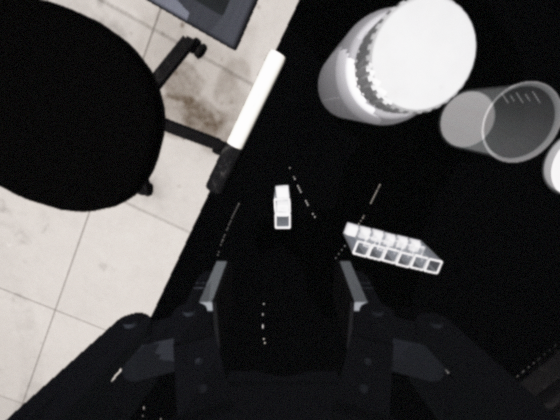

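Strip_two is centred at (283,207), 2 px from the prediction, and square to the fingers. Strip_six is clear on the right. I'll grip strip_two.

```bash
python3 -m jog '[{"x":0,"y":0,"z":-0.3,"twist":0},{"x":0,"y":0,"z":-0.7,"twist":0},{"x":0,"y":0,"z":-0.9,"twist":0},{"x":0,"y":0,"z":-1,"twist":0},{"x":0,"y":0,"z":-1,"twist":0}]' |grep tcp_pos
python3 -m jog '[{"x":0,"y":0,"z":0,"twist":0},{"x":0,"y":0,"z":0,"twist":0},{"x":0,"y":0,"z":0,"twist":0},{"x":0,"y":0,"z":0,"twist":0},{"x":0,"y":0,"z":0,"twist":0},{"x":0,"y":0,"z":0,"twist":0}]' 1
python3 -m jog '[{"x":0,"y":0,"z":0.2,"twist":0},{"x":0,"y":0,"z":0.6,"twist":0},{"x":0,"y":0,"z":1,"twist":0},{"x":0,"y":0,"z":1,"twist":0}]' |grep -E "tcp_pos|open|gripper"
```

```text
tcp_pos: [0.4136, -0.3278, 0.0162]
time: 17.75
tcp_pos: [0.4145, -0.3286, 0.019]
tcp_rot: [1.615, 2.692, 0.0]
ft_force: [-0.1, 0.5, 5.6]
opening: 0.0114
gripper_force: 58.5
tcp_pos: [0.4158, -0.3301, 0.1436]
opening: 0.0115
gripper_force: 58.5
```

```bash
python3 -m jog '[{"x":0.35,"y":0.1,"z":0,"twist":0},{"x":0.7,"y":0.2,"z":0,"twist":0},{"x":0.97,"y":0.2,"z":0,"twist":0}]' |grep tcp_pos
python3 -m jog '[{"x":0,"y":0.35,"z":0,"twist":-0.03},{"x":0,"y":0.7,"z":0,"twist":-0.06},{"x":0,"y":0.95,"z":0,"twist":-0.1},{"x":0,"y":0.95,"z":0,"twist":-0.138}]' |grep tcp_pos
python3 -m jog '[{"x":-0.2,"y":0.35,"z":0,"twist":0},{"x":-0.6,"y":0.9,"z":0,"twist":0},{"x":-0.6,"y":0.9,"z":0,"twist":0}]' |grep tcp_pos
python3 -m jog '[{"x":-0.1,"y":0.4,"z":0,"twist":0},{"x":-0.2,"y":0.8,"z":0,"twist":0},{"x":-0.22,"y":1,"z":0,"twist":0},{"x":-0.22,"y":1,"z":0,"twist":0},{"x":-0.22,"y":1,"z":0,"twist":0},{"x":-0.22,"y":1,"z":0,"twist":0}]'
```

```text
tcp_pos: [0.533, -0.3017, 0.1384]
tcp_pos: [0.5303, -0.1848, 0.1375]
tcp_pos: [0.4556, -0.0796, 0.1377]
time: 19.75
tcp_pos: [0.4321, 0.0368, 0.138]
tcp_rot: [2.158, 2.282, 0.001]
ft_force: [-0.4, -0.6, -0.2]
opening: 0.0114
gripper_force: 58.6
```

```bash
python3 -m jog '[{"x":0,"y":0.05,"z":-0.3,"twist":0},{"x":0,"y":0.05,"z":-0.6,"twist":0},{"x":0,"y":0.05,"z":-0.85,"twist":0},{"x":0,"y":0.05,"z":-0.92,"twist":0},{"x":0,"y":0.05,"z":-0.95,"twist":0},{"x":0,"y":0.05,"z":-0.97,"twist":0},{"x":0,"y":0.05,"z":-0.97,"twist":0}]'
python3 -m jog '[{"x":0,"y":0,"z":0,"twist":0},{"x":0,"y":0,"z":0,"twist":0},{"x":0,"y":0,"z":0,"twist":0},{"x":0,"y":0,"z":0,"twist":0}]' 0.2
python3 -m jog '[{"x":0,"y":0,"z":0.15,"twist":0},{"x":0,"y":0,"z":0.4,"twist":0},{"x":0,"y":0,"z":0.8,"twist":0},{"x":0,"y":0,"z":1,"twist":0}]'|grep -E "tcp_pos|open"
```

```text
time: 20.45
tcp_pos: [0.4318, 0.042, 0.022]
tcp_rot: [-2.16, -2.281, 0.002]
ft_force: [-1.6, -0.8, 1.4]
opening: 0.0116
gripper_force: 58.9
time: 20.85
tcp_pos: [0.4323, 0.0436, 0.0218]
tcp_rot: [-2.158, -2.283, 0.001]
ft_force: [0.7, 0.1, 0.3]
opening: 0.034
gripper_force: 0.0
tcp_pos: [0.4321, 0.0435, 0.1441]
opening: 0.0343
```

```bash
python3 -m jog '[{"x":0.1,"y":-0.4,"z":0,"twist":0},{"x":0.15,"y":-0.8,"z":0,"twist":0},{"x":0.2,"y":-1,"z":0,"twist":0}]' -1 |grep tcp_pos
python3 -m jog '[{"x":0.2,"y":-0.35,"z":0,"twist":0},{"x":0.54,"y":-0.96,"z":0,"twist":0},{"x":0.54,"y":-0.96,"z":0,"twist":0},{"x":0.54,"y":-0.96,"z":0,"twist":0},{"x":0.54,"y":-0.96,"z":0,"twist":0}]' |grep tcp_pos
python3 - <<'E'
from h import *
import cv2
m=imaging.camera_model("wrist");im=imaging.camera("wrist")
from cell import readout
s=readout.observe();print(s["tcp_pos"],s["tcp_rot"],s["opening"])
for p in [(.5217,-.193,.067),(.5217,-.193,.0),(.5217-.026,-.193,.067),(.4165,-.215,.15)]: print(p,proj("wrist",p,m).round())
cv2.imwrite("pics/w4.png",im[:,:,::-1])
E
```

```text
tcp_pos: [0.4567, -0.0785, 0.1424]
tcp_pos: [0.5204, -0.1918, 0.1414]
[ 0.52011683 -0.19072479  0.14135753] [-2.15627473e+00 -2.28194345e+00  1.39467146e-03] 0.08540068616709257
(0.5217, -0.193, 0.067) [284. 224.]
(0.5217, -0.193, 0.0) [284. 199.]
(0.49570000000000003, -0.193, 0.067) [249. 222.]
(0.4165, -0.215, 0.15) [ 77. 312.]
```

View pics/w4.png

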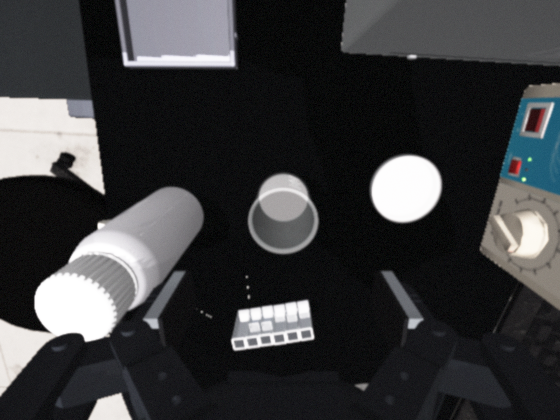

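The beaker rim is at (283,219), about 4 mm toward +y of the estimate. The bottle cap at (85,309) is clear of the left finger. I'll narrow the fingers slightly and go down on the beaker.

```bash
python3 -m jog '[{"x":0.01,"y":0.0,"z":-0.2,"twist":0},{"x":0.01,"y":0.0,"z":-0.5,"twist":0},{"x":0.01,"y":0.0,"z":-0.8,"twist":0},{"x":0.01,"y":0.0,"z":-0.95,"twist":0},{"x":0.01,"y":0.0,"z":-0.95,"twist":0}]' -0.7 |grep -E "tcp_pos|ft"
python3 -m jog '[{"x":0,"y":0,"z":0,"twist":0},{"x":0,"y":0,"z":0,"twist":0},{"x":0,"y":0,"z":0,"twist":0},{"x":0,"y":0,"z":0,"twist":0},{"x":0,"y":0,"z":0,"twist":0}]' 1
python3 -m jog '[{"x":0,"y":0,"z":0.2,"twist":0},{"x":0,"y":0,"z":0.6,"twist":0},{"x":0,"y":0,"z":1,"twist":0},{"x":0,"y":0,"z":1,"twist":0}]' |grep -E "tcp_pos|open|gripper"
```

```text
tcp_pos: [0.5203, -0.1893, 0.0258]
ft_force: [-1.0, -0.3, 0.2]
time: 23.1
tcp_pos: [0.5225, -0.1912, 0.0289]
tcp_rot: [2.157, 2.283, 0.001]
ft_force: [-1.7, 1.3, 8.2]
opening: 0.0499
gripper_force: 62.5
tcp_pos: [0.5245, -0.1928, 0.1533]
opening: 0.0499
gripper_force: 62.6
```

```bash
python3 -m jog '[{"x":-0.2,"y":0.35,"z":0,"twist":0},{"x":-0.5,"y":0.9,"z":0,"twist":0},{"x":-0.5,"y":0.9,"z":0,"twist":0}]' |grep tcp_pos
python3 -m jog '[{"x":-0.1,"y":0.4,"z":0,"twist":0},{"x":-0.2,"y":0.8,"z":0,"twist":0},{"x":-0.2,"y":1,"z":0,"twist":0}]' |grep tcp_pos
python3 -m jog '[{"x":0,"y":0.4,"z":0,"twist":0},{"x":0,"y":0.8,"z":0,"twist":-0.02},{"x":0,"y":1,"z":0,"twist":-0.05}]' |grep tcp_pos
python3 -m jog '[{"x":0,"y":0.4,"z":0,"twist":0},{"x":0,"y":0.8,"z":0,"twist":0},{"x":0,"y":1,"z":0,"twist":0}]' |grep tcp_pos
python3 -m jog '[{"x":-0.04,"y":0.3,"z":0,"twist":0},{"x":-0.04,"y":0.39,"z":0,"twist":0},{"x":-0.04,"y":0.39,"z":0,"twist":0},{"x":-0.04,"y":0.39,"z":0,"twist":0},{"x":-0.04,"y":0.39,"z":0,"twist":0}]'
```

```text
tcp_pos: [0.4595, -0.0801, 0.1476]
tcp_pos: [0.4358, 0.0402, 0.1476]
tcp_pos: [0.4377, 0.1608, 0.1477]
tcp_pos: [0.4374, 0.2813, 0.1475]
time: 25.2
tcp_pos: [0.4335, 0.3218, 0.148]
tcp_rot: [-2.332, -2.104, 0.001]
ft_force: [-0.3, 0.2, -0.7]
opening: 0.0499
gripper_force: 62.5
```

```bash
python3 -m jog '[{"x":0,"y":0.03,"z":-0.3,"twist":0},{"x":0,"y":0.03,"z":-0.6,"twist":0},{"x":0,"y":0.03,"z":-0.8,"twist":0},{"x":0,"y":0.03,"z":-0.88,"twist":0},{"x":0,"y":0.03,"z":-0.93,"twist":0},{"x":0,"y":0.03,"z":-0.95,"twist":0},{"x":0,"y":0.03,"z":-0.95,"twist":0}]'
python3 -m jog '[{"x":0,"y":0,"z":-0.01,"twist":0},{"x":0,"y":0,"z":-0.01,"twist":0}]'
```

```text
time: 25.9
tcp_pos: [0.4338, 0.3265, 0.0342]
tcp_rot: [-2.331, -2.106, 0.0]
ft_force: [0.3, -0.1, -0.6]
opening: 0.05
gripper_force: 62.5
time: 26.1
tcp_pos: [0.4335, 0.3272, 0.033]
tcp_rot: [-2.329, -2.107, -0.0]
ft_force: [0.4, 0.3, 0.0]
opening: 0.0499
gripper_force: 62.5
```

```bash
python3 -m jog '[{"x":0,"y":0,"z":-0.01,"twist":0},{"x":0,"y":0,"z":-0.018,"twist":0},{"x":0,"y":0,"z":-0.018,"twist":0}]' | grep -E "tcp_pos|ft"
python3 -m jog '[{"x":0,"y":0,"z":-0.01,"twist":0},{"x":0,"y":0,"z":-0.01,"twist":0}]'| grep -E "tcp_pos|ft"
python3 -m jog '[{"x":0,"y":0,"z":0,"twist":0},{"x":0,"y":0,"z":0,"twist":0},{"x":0,"y":0,"z":0,"twist":0},{"x":0,"y":0,"z":0,"twist":0}]' -0.7
python3 -m jog '[{"x":0,"y":0,"z":0.15,"twist":0},{"x":0,"y":0,"z":0.4,"twist":0},{"x":0,"y":0,"z":0.8,"twist":0},{"x":0,"y":0,"z":1,"twist":0}]'|grep -E "tcp_pos|open"
python3 -m jog '[{"x":0,"y":0,"z":0.2,"twist":0},{"x":0,"y":0,"z":0.5,"twist":0},{"x":0,"y":0,"z":0.5,"twist":0}]'|grep -E "tcp_pos|open"
```

```text
tcp_pos: [0.4334, 0.3274, 0.0318]
ft_force: [-4.5, -0.5, 18.7]
tcp_pos: [0.4334, 0.3274, 0.0317]
ft_force: [-8.3, -1.2, 36.2]
time: 27.0
tcp_pos: [0.4333, 0.327, 0.029]
tcp_rot: [-2.33, -2.107, 0.001]
ft_force: [0.1, -0.3, -0.3]
opening: 0.0728
gripper_force: 0.0
tcp_pos: [0.434, 0.3268, 0.1516]
opening: 0.0725
tcp_pos: [0.435, 0.3275, 0.2124]
opening: 0.0726
```

```bash
python3 -m jog '[{"x":0.05,"y":-0.4,"z":0,"twist":0},{"x":0.05,"y":-0.8,"z":0,"twist":0},{"x":0.05,"y":-1,"z":0,"twist":0}]' -1 |grep tcp_pos
python3 -m jog '[{"x":0,"y":-0.4,"z":0,"twist":0},{"x":0,"y":-0.8,"z":0,"twist":0},{"x":0,"y":-1,"z":0,"twist":0}]' |grep tcp_pos
python3 -m jog '[{"x":0,"y":-0.4,"z":0,"twist":0},{"x":0,"y":-0.8,"z":0,"twist":0},{"x":0,"y":-1,"z":0,"twist":0}]' |grep tcp_pos
python3 -m jog '[{"x":0,"y":-0.4,"z":0,"twist":0},{"x":0,"y":-0.8,"z":0,"twist":0},{"x":0,"y":-1,"z":0,"twist":0}]' |grep tcp_pos
python3 -m jog '[{"x":-0.17,"y":-0.4,"z":0,"twist":0},{"x":-0.17,"y":-0.5,"z":0,"twist":0},{"x":-0.17,"y":-0.5,"z":0,"twist":0},{"x":-0.17,"y":-0.5,"z":0,"twist":0}]' |grep tcp_pos
python3 - <<'E'
from h import *
import cv2
m=imaging.camera_model("wrist");im=imaging.camera("wrist")
from cell import readout
s=readout.observe();print(s["tcp_pos"],s["tcp_rot"],s["opening"])
for p in [(.418,-.215,.15),(.428,-.215,.15),(.418,-.205,.15),(.418,-.215,.0)]: print(p,proj("wrist",p,m).round())
cv2.imwrite("pics/w5.png",im[:,:,::-1])
E
```

```text
tcp_pos: [0.4387, 0.2034, 0.2089]
tcp_pos: [0.4385, 0.0835, 0.209]
tcp_pos: [0.4387, -0.0364, 0.2091]
tcp_pos: [0.4388, -0.1567, 0.2091]
tcp_pos: [0.4187, -0.2127, 0.2087]
[ 0.4189468  -0.21203991  0.20870144] [-2.32801627e+00 -2.10702986e+00  1.27119434e-03] 0.08532798437196508
(0.418, -0.215, 0.15) [282. 234.]
(0.428, -0.215, 0.15) [296. 232.]
(0.418, -0.205, 0.15) [280. 220.]
(0.418, -0.215, 0.0) [282. 184.]
```

View pics/w5.png

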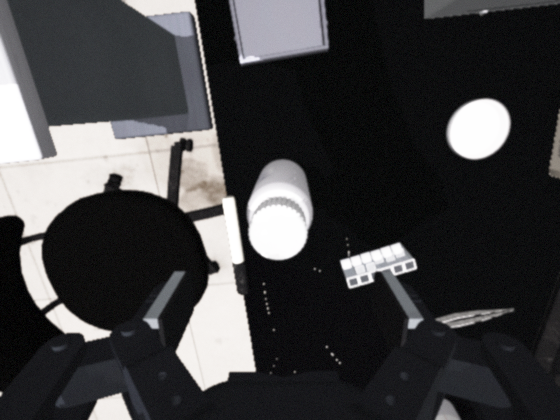

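The bottle cap is at (278,230), about 3 mm off, with clear space all round. I'll correct that and grip the body.

```bash
python3 -m jog '[{"x":-0.03,"y":0.0,"z":-0.15,"twist":0},{"x":-0.03,"y":0.0,"z":-0.4,"twist":0},{"x":-0.03,"y":0.0,"z":-0.7,"twist":0},{"x":-0.03,"y":0.0,"z":-0.9,"twist":0},{"x":-0.03,"y":0.0,"z":-1,"twist":0},{"x":-0.03,"y":0.0,"z":-1,"twist":0}]' |grep -E "tcp_pos|ft"
python3 -m jog '[{"x":0,"y":0,"z":-0.04,"twist":0},{"x":0,"y":0,"z":-0.04,"twist":0}]' |grep -E "tcp_pos|ft"
python3 -m jog '[{"x":0,"y":0,"z":0,"twist":0},{"x":0,"y":0,"z":0,"twist":0},{"x":0,"y":0,"z":0,"twist":0},{"x":0,"y":0,"z":0,"twist":0},{"x":0,"y":0,"z":0,"twist":0}]' 1
python3 -m jog '[{"x":0,"y":0,"z":0.1,"twist":0},{"x":0,"y":0,"z":0.3,"twist":0},{"x":0,"y":0,"z":0.5,"twist":0},{"x":0,"y":0,"z":0.6,"twist":0},{"x":0,"y":0,"z":0.6,"twist":0}]' |grep -E "tcp_pos|open|gripper"
```

```text
tcp_pos: [0.4149, -0.2114, 0.0876]
ft_force: [0.2, -0.1, 0.8]
tcp_pos: [0.4157, -0.2125, 0.0845]
ft_force: [-0.3, 0.2, -0.4]
time: 30.65
tcp_pos: [0.4157, -0.2131, 0.0853]
tcp_rot: [2.33, 2.107, 0.001]
ft_force: [-1.2, 1.5, 12.6]
opening: 0.0525
gripper_force: 60.5
tcp_pos: [0.416, -0.2131, 0.1577]
opening: 0.0521
gripper_force: 63.7
```

```bash
python3 -m jog '[{"x":0.13,"y":0.3,"z":0,"twist":0},{"x":0.13,"y":0.6,"z":0,"twist":0.01},{"x":0.13,"y":0.9,"z":0,"twist":0.03},{"x":0.13,"y":1,"z":0,"twist":0.05}]' |grep tcp_pos
python3 -m jog '[{"x":0,"y":0.2,"z":0,"twist":0},{"x":0,"y":0.35,"z":0,"twist":0},{"x":0,"y":0.42,"z":0,"twist":0},{"x":0,"y":0.42,"z":0,"twist":0},{"x":0,"y":0.42,"z":0,"twist":0}]' |grep -E "tcp_pos|open"
python3 -m jog '[{"x":0,"y":0,"z":-0.2,"twist":0},{"x":0,"y":0,"z":-0.35,"twist":0},{"x":0,"y":0,"z":-0.45,"twist":0},{"x":0,"y":0,"z":-0.52,"twist":0},{"x":0,"y":0,"z":-0.54,"twist":0},{"x":0,"y":0,"z":-0.54,"twist":0}]' |grep -E "tcp_pos|ft"
python3 -m jog '[{"x":0,"y":0,"z":-0.02,"twist":0},{"x":0,"y":0,"z":-0.02,"twist":0}]' |grep -E "tcp_pos|ft"
```

```text
tcp_pos: [0.4301, -0.0896, 0.1554]
tcp_pos: [0.431, -0.0434, 0.1563]
opening: 0.0519
tcp_pos: [0.4309, -0.0436, 0.0915]
ft_force: [0.2, -0.3, -1.3]
tcp_pos: [0.4311, -0.0428, 0.0894]
ft_force: [0.2, -0.2, -0.6]
```

```bash
python3 -m jog '[{"x":0,"y":0,"z":-0.01,"twist":0},{"x":0,"y":0,"z":-0.015,"twist":0},{"x":0,"y":0,"z":-0.015,"twist":0}]' |grep -E "tcp_pos|ft"
```

```text
tcp_pos: [0.4312, -0.0427, 0.0883]
ft_force: [-1.9, -0.0, 18.0]
```

Contact with the tray floor, so I'll release, back off upward and check.

```bash
python3 -m jog '[{"x":0,"y":0,"z":0,"twist":0},{"x":0,"y":0,"z":0,"twist":0},{"x":0,"y":0,"z":0,"twist":0},{"x":0,"y":0,"z":0,"twist":0},{"x":0,"y":0,"z":0,"twist":0}]' -1
python3 -m jog '[{"x":0,"y":0,"z":0.15,"twist":0},{"x":0,"y":0,"z":0.4,"twist":0},{"x":0,"y":0,"z":0.8,"twist":0},{"x":0,"y":0,"z":1,"twist":0}]'|grep -E "tcp_pos"
python3 -m jog '[{"x":0,"y":-0.4,"z":0.3,"twist":0},{"x":0,"y":-0.8,"z":0.3,"twist":0},{"x":0,"y":-1,"z":0.3,"twist":0}]'|grep -E "tcp_pos"
python3 -m jog '[{"x":0,"y":-0.4,"z":0,"twist":0},{"x":0,"y":-0.8,"z":0,"twist":0},{"x":0,"y":-1,"z":0,"twist":0},{"x":0,"y":-1,"z":0,"twist":0}]'|grep -E "tcp_pos"
python3 - <<'E'
from h import *
import cv2
t=imaging.camera("top");s=imaging.camera("scene")
a=cv2.resize(t[200:270,80:290],(756,252),interpolation=cv2.INTER_CUBIC)
b=cv2.resize(s[150:290,110:390],(680,340),interpolation=cv2.INTER_CUBIC)
o=np.zeros((598,756,3),np.uint8);o[:252]=a;o[256:596,:680]=b
cv2.imwrite("pics/end.png",o[:,:,::-1])
for p in [(.418,.158,.056),(.4232,.2415,.045),(.4323,.325,.067),(.432,.043,.045),(.4304,-.042,.15)]:
    q=proj("top",p);print(p,((q-[80,200]+.5)*3.6-.5).round())
E
```

```text
time: 33.65
tcp_pos: [0.4309, -0.0426, 0.0873]
tcp_rot: [-2.157, -2.283, 0.001]
ft_force: [1.0, -0.2, -1.2]
opening: 0.0853
gripper_force: 0.0
tcp_pos: [0.4311, -0.0432, 0.2097]
tcp_pos: [0.4314, -0.165, 0.2449]
tcp_pos: [0.4301, -0.2865, 0.2437]
(0.418, 0.158, 0.056) [340. 145.]
(0.4232, 0.2415, 0.045) [215. 137.]
(0.4323, 0.325, 0.067) [ 73. 124.]
(0.432, 0.043, 0.045) [522. 122.]
(0.4304, -0.042, 0.15) [645. 124.]
```

View pics/end.png

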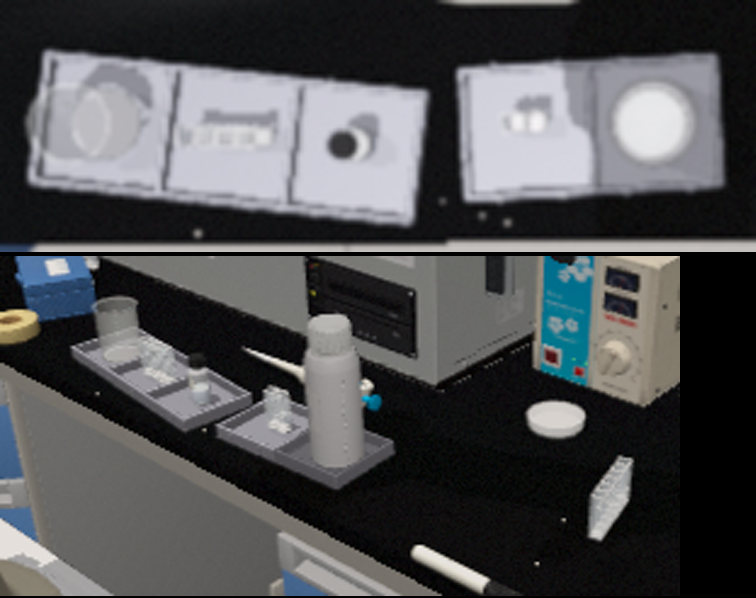

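All five things stand upright in their compartments in the top half of the picture. The beaker's base is at (105,122), strip_four at (228,132), the vial's cap at (340,145), strip_two at (525,120) and the bottle at (652,122). Strip_six has not moved. I'll hand in.

```bash
python3 -c "
from cell import order
print(order.job_done())"
```

```text
the job is handed in; nothing more can be done
None
```

Both kits are made up and the job is handed in: everything stands upright in its compartment in the final pictures and the strip of six was left where it stood, but no verdict was returned.

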